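Put the misfiled and the returned parts tub back in their own bays

TASK

The three leaning bays of the counter rack are each meant for one size of tapered parts tub: the footprint card behind the bay and the fixed tub in it show which. A short tub has been misfiled in the long bay, and a long tub stands on the counter: put each into the fixed tub of its own size, lowered in gently rather than dropped, nested squarely and fully home with no more than a light push so that it does not jam. Leave the other things on the counter where they are.

Things in the scene. Friction and masses are not known exactly. Their poses are not given: they have to be found in the camera images.
- tub_long: Loose grey tapered open tub, 0.19 kg, upright on the counter at the start. Origin: centre of underside; z out of its mouth, x along its long side. 80 mm tall; walls lean out 7 degrees, side walls 4 mm thick; outside 160 x 60 mm at the rim, 140 x 40 mm at the bottom. Upright rim band, top 24 mm, 166 x 66 mm outside: grasp it across the 66 mm. A half turn about z makes no difference.
- tub_short: Loose tub, 0.12 kg, like tub_long with the same frame, height, walls and band, but 80 x 60 mm at the rim (band 86 x 66 mm) and 60 x 40 mm at the bottom; x along the 80 mm side. At the start it is nested, leaning, in the fixed tub of bay_long, 32.8 mm proud, somewhere along its length; it draws out along its own z.
- bay_long: Fixed bay holding a fixed tub of tub_long's shape. Origin: centre of that fixed tub's underside; z out of its mouth, leaning 25 degrees from vertical to the rack's front (robot side); x along its long side, up the slope to the rear; y level. A level white card behind it on the header shelf shows the tub's footprint in black outline at 45 percent. The bays are 130 mm apart, in any order.
- bay_middle: The same for the middle size: its fixed tub is 120 x 60 mm at the rim. No loose tub belongs here in this job.
- bay_short: The same for the short size: its fixed tub is 80 x 60 mm at the rim, as tub_short.
- home_long (a point): Where tub_long's origin comes when nested fully home: on bay_long's z axis, 32.8 mm from the bay's origin; axes as bay_long. The tapered side walls then touch (the ends keep 0.8 mm play) and the upper rim stands 32.8 mm proud of the fixed rim, so its band stays clear for the fingers.
- home_short (a point): The same for tub_short in bay_short.
- rack: Fixed counter rack carrying the bays: blue posts, orange rails, plywood, 450 mm wide. Origin on the counter below the middle bay place, x to its rear, y along it. A level header shelf runs along it from 90 to 176 mm behind the origin, its top 184 mm above the counter. Bay origins are 72 mm above the counter.
- carton: Bystander: cardboard carton 70 x 100 x 55 mm tall, origin under its centre. Leave it.
- coupling: Bystander: steel pipe coupling standing on end, 72 mm across, 60 mm tall, origin under its centre. Leave it.
- cap: Bystander: dark steel pipe end cap, 64 mm across, 36 mm tall, origin under its centre. Leave it.
Things that resemble listed ones, but are neither listed nor needed, are in the scene too. What is shaped like the tub_long but pink is not meant. Leave any red look-alike of the tub_short alone.

How it is judged (in metres and radians):
At the end, for the whole second after the job is handed in: The short tub is nested in the short bay's fixed tub and the long tub in the long bay's: each within 7 mm of its fully-home position and squared to the bay within 0.07 rad, released and at rest; carton, coupling and cap are within 20 mm of where they stood (distance between tub_short and home_short below 0.007 m and angle between the z axis of tub_short and the z axis of bay_short, either way round below 0.07 rad and angle between the x axis of tub_short and the x axis of bay_short, either way round below 0.07 rad and distance between tub_long and home_long below 0.007 m and angle between the z axis of tub_long and the z axis of bay_long, either way round below 0.07 rad and angle between the x axis of tub_long and the x axis of bay_long, either way round below 0.07 rad and linear speed of each of tub_short, tub_long below 0.02 m/s and distance of each of carton, coupling, cap from where it was at the start of the episode below 0.02 m); the robot touches nothing.
It fails at once if a tub is driven into its bay's tub so hard that the tapered walls are wedged with more than 150 N in all (a push of some 30 N or more) (contact force between tub_short and bay_short above 150 N or contact force between tub_long and bay_long above 150 N).
It fails at once if a tub is dropped or thrown into its bay: it moves faster than 0.35 m/s within 50 mm of its home ((distance between tub_short and home_short below 0.05 m and linear speed of tub_short above 0.35 m/s) or (distance between tub_long and home_long below 0.05 m and linear speed of tub_long above 0.35 m/s)).
It fails at once if a bystander is knocked over or pushed more than 30 mm away (distance of any of carton, coupling, cap from where it was at the start of the episode above 0.03 m).
It also fails if it takes over 67 s, if anything falls off the work surface, if the arm or the gripper's body presses on something with over 40 N, if the wrist force passes 120 N, or if a joint passes its speed limit or range.

ROBOT

A 6-joint arm with a two-finger parallel gripper is mounted at the origin on the work surface. World frame = base frame: x ahead of the robot, y to its left, z up, the work surface at z = 0. Lengths are in mm, angles in degrees, forces in N, time in s.
With the tool pointing down it reaches from about 350 to 850 mm from the base axis. Payload 8.1 kg.
Tool frame: the origin (TCP) lies at the very end of the fingers, on their centre line; the grasp point (between the pads) lies 19 mm behind it (tcp_to_grasp is the distance from the TCP to the grasp point, in mm); z points along the fingers, x is the direction in which the jaws open and shut, and the axes are right-handed (so a half turn about z gives the same grasp; the last joint's range is limited). The gripper opens to 85 mm and grips with 20 to 120 N. Pads are 22 mm wide; open, the fingers measure 114 mm over their backs; the gripper's body (76 mm by 85 mm) begins 54 mm behind the grasp point. The pads swing forward as they close: fully open they stand 13 mm farther back than shut.
Start: joints at [58.763, 7.471, 85.268, -0, 87.261, -4.893], TCP at [266.242, 537.699, 231.292] pointing down, gripper open.
Joint ranges: [-169.43, 169.43], [-51.17, 129.36], [1.28, 143.12], [-76.62, 256.62], [0, 156.53], [-152.29, 152.29]. Speed limits (degrees/s): [136.94, 136.94, 159.86, 180, 180, 180].

INTERFACE

Orientations are given as [roll, pitch, yaw] about the fixed x, y, z axes, in that order (R = Rz(yaw) Ry(pitch) Rx(roll)).
In Python, from bench import * gives the robot as it stands. The module is installed in compiled form; this text tells all that it offers.
- The arm moves only by the tool apply_moves, never from a script. Its argument "targets" is text: rows parted by semicolons, each of 7 numbers parted by spaces: the turn, a rotation vector about the tool's x, y, z in rad, then the shift along the tool's x, y, z in cm, then the finger opening in cm, from 0 to 8.54. A call has exactly 5 rows; each row is the pose to reach, as a shift and turn from the pose commanded when the call began, along the tool's axes at that moment; what a row does not reach only later rows make up. A row lasts 1/10 s, in which the tool goes at most 50 mm and 8.59 degrees, less where a joint would pass 70% of its speed; a pose out of reach is approached as far as the arm can. A call with a gripper value outside its range is refused whole. The fingers move at their own pace and stop on an object; "force" is the grip in N (left out, the last holds). Time passes only in rows, so rows that repeat a pose let the fingers close, or fill a call up. It gives the time, the measured TCP pose, the force and the opening at its end, in the units of the state.
- sense(): the state, without advancing time (a new reading comes with each control period).
- snapshot(name): name is "scene" or "top"; returns the picture (480x640x3 uint8, red, green, blue); there is no depth.
- camera_model(name): a dict with "fx", "fy", "cx", "cy" (pixels), "k1" (the pictures are not rectified: a ray, as slopes to the right and down, at radius r is drawn at 1 + k1 r^2 times it, then the intrinsics apply), "position" and "attitude" of the camera in the world. Camera axes: x right, y up, looking along -z (the intrinsics and any distortion apply to the point x, -y, -z); pixel columns grow to the right and rows downward; lengths in mm; the calibration is good to about 2 mm. A picture is of the moment at which its call begins. camera_model takes no time and is no camera call.
- hand_in(): hands the job in, once; it reports no verdict.
Trained networks look in the newest picture that a camera, given by its name, has taken for a name from the list of things; names that differ only in an ending like _2 or _b are one class to them, and where a whole thing is asked for, a point or a joint stands for the part that bears it (a point fixed in the world has none). Each returns a list of dicts, best first, with "confidence" (0 to 1); they miss things now and then, are a little off and sometimes report something else, mostly with a low value. They report only what shows in the picture. A call takes as long as a camera call. They do not tell look-alikes from the thing itself.
- recognise(camera, query): "at" ([row, column] in pixels, amid what is visible of it).
- place_of(camera, query): "at" ([row, column] in pixels: a listed point, or the origin of a listed thing).
The state is a dict: "time": time; "joint_pos": joint angles; "qd": joint speeds; "joint_efforts": joint torques, N m; "tool_pos": TCP position; "tcp_rot": TCP orientation; "ft_force": force on the tool from outside, world axes, zero at the start; "wrist_torque": the same for the moment, N m; "finger_gap": finger opening in mm.
Only numpy, scipy, OpenCV 4.12 (cv2) and the standard library are available. Lean on these libraries where they do the work, as an engineer would, in place of code of your own. Each camera call takes 0.05 s, during which the arm holds its last target. There are 200 camera calls.

## Working session

There is one attempt and no reset: what is moved stays moved. The work goes in short steps, Python scripts to look and compute and a tool call to move; the robot and the scene stay as the last step left them, time stands still between calls to the robot, and variables do not carry over. Pictures are saved under pics/ and viewed, about 8 in all and at most 12, crops included, and the job is handed in when it is done.

Besides the shell and the picture viewer there is one more tool, called as name(argument=value, ...), one argument or row to a line, values as JSON. apply_moves: Moves the arm, as the interface text tells. Its arguments: {"type":"object","properties":{"targets":{"type":"string"},"force":{"type":"number"}},"required":["targets"]}

```bash
mkdir -p pics; cat > h.py <<'E'
from bench import *
import numpy as np, cv2
from scipy.spatial.transform import Rotation as R
def Rw(rpy): return R.from_euler('xyz',rpy,degrees=True).as_matrix()
E
python3 - <<'E'
from h import *
for c in ("scene","top"):
    im=snapshot(c); cv2.imwrite(f"pics/{c}0.png",im[:,:,::-1]); print(camera_model(c))
    for q in ("tub_long","tub_short","bay_long","bay_middle","bay_short","home_long","home_short","rack"):
        for f in (place_of,recognise):
            print(c,q,f.__name__,[(np.round(d["at"],1).tolist(),round(d["confidence"],2)) for d in f(c,q)][:4])
print(sense())
E
```

```text
{'fx': 540.1720439108012, 'fy': 540.1720439108012, 'cx': 321.4287615247197, 'cy': 239.96598786724724, 'k1': -0.07869019771089684, 'position': array([1024.15840556,  645.35263461, 1162.26713949]), 'attitude': array([ 35.4987435 ,   0.73937948, 139.56991386])}
scene tub_long call [([181.7, 236.0], 0.88), ([190.2, 320.6], 0.58), ([204.5, 179.8], 0.21)]
scene tub_long call [([181.0, 320.6], 0.81), ([170.3, 237.2], 0.79), ([232.8, 253.5], 0.42)]
scene tub_short call [([367.7, 455.7], 0.95), ([298.7, 330.7], 0.65), ([297.8, 331.5], 0.29)]
scene tub_short call [([277.8, 337.1], 0.76), ([363.4, 475.4], 0.57)]
scene bay_long call [([311.1, 329.2], 0.6)]
scene bay_long call [([314.2, 315.6], 0.95)]
scene bay_middle call []
scene bay_middle call [([268.6, 284.0], 0.92), ([298.7, 459.1], 0.69)]
scene bay_short call [([234.4, 260.4], 0.58)]
scene bay_short call [([232.8, 256.0], 0.78)]
scene home_long call [([300.2, 332.7], 0.62)]
scene home_long call [([310.8, 317.6], 0.97)]
scene home_short call [([228.3, 265.8], 0.69)]
scene home_short call [([235.1, 254.4], 0.73), ([310.3, 314.0], 0.22)]
scen
[... 1217 characters left out ...]
.61), ([302.6, 186.0], 0.18)]
{'time': 1.7, 'joint_pos': array([ 5.87624839e+01,  7.47119615e+00,  8.52687944e+01,  8.39976418e-04,
        8.72623162e+01, -4.89367052e+00]), 'qd': array([-0.10810384,  0.08650918,  0.04844609, -0.06093459,  0.01588037,
       -0.03823034]), 'joint_efforts': array([-2.47506490e-03, -5.69285488e+01, -5.00853682e+01, -5.25005253e-04,
        1.19917597e-03,  2.12996434e-05]), 'tool_pos': array([266.23006308, 537.68930798, 231.28236646]), 'tcp_rot': array([-1.79998967e+02,  2.22678475e-03,  6.36561143e+01]), 'ft_force': array([ 0.21814338, -0.20306135,  0.36454446]), 'wrist_torque': array([-0.00159053, -0.01302478, -0.00716923]), 'finger_gap': 85.06691803748087}
```

View pics/scene0.png

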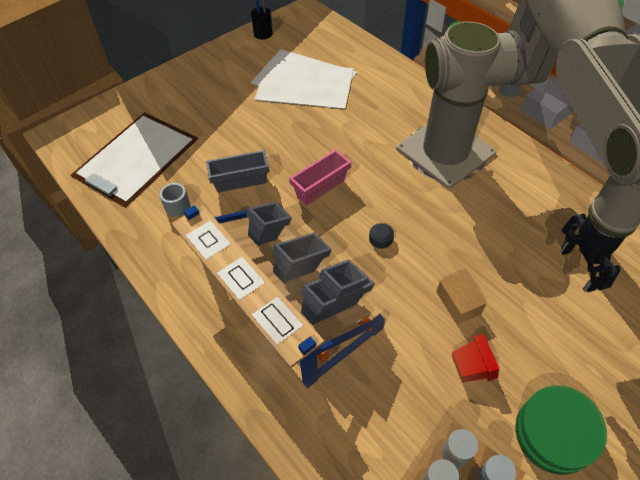

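View pics/top0.png

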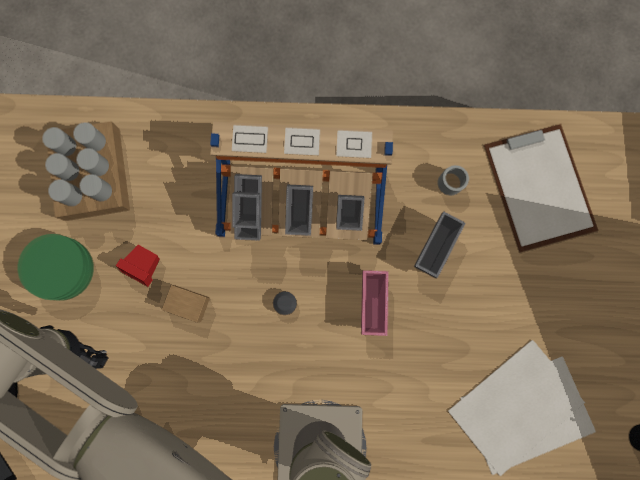

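The top view shows the bays left to right as long (247), middle (299) and short (350), going by the cards and fixed tubs. The short tub is nested in the long bay near (215,246). There are two long-tub candidates:
- **Grey:** top (245,440), scene (170,237). This fits the description because it is grey and upright.
- **Pink:** top (302,375), the excluded look-alike.

The red tub at (265,138) is the excluded short look-alike. Next I fit the poses from the edges.

```bash
cat >> h.py <<'E'
CM={c:camera_model(c) for c in("scene","top")}
def proj(c,P):
    m=CM[c]; q=(np.atleast_2d(P)-m["position"])@Rw(m["attitude"])
    u=q[:,0]/-q[:,2]; v=-q[:,1]/-q[:,2]; s=1+m["k1"]*(u*u+v*v)
    return np.c_[m["cx"]+m["fx"]*u*s, m["cy"]+m["fy"]*v*s]   # col,row
def ray(c,row,col,z):
    m=CM[c]; x=np.array([(col-m["cx"])/m["fx"],(row-m["cy"])/m["fy"]]); y=x.copy()
    for _ in range(8): y=x/(1+m["k1"]*(y@y))
    d=Rw(m["attitude"])@np.array([y[0],-y[1],-1]); p=m["position"]
    return p+d*(z-p[2])/d[2]
def loop(a,b,z): return np.array([[a/2,b/2,z],[-a/2,b/2,z],[-a/2,-b/2,z],[a/2,-b/2,z]])
def samp(L,n=40): return np.vstack([L[i]+(L[(i+1)%len(L)]-L[i])*np.linspace(0,1,n)[:,None] for i in range(len(L))])
RB=R.from_euler('y',-25,degrees=True).as_matrix()   # bay axes in rack: z->(-s,0,c), x->(c,0,s)
def bayT(p,y):  # p=(x,y,yawdeg) rack
    Z=R.from_euler('z',p[2],degrees=True).as_matrix()
    return Z@RB, np.array([p[0],p[1],0])+Z@np.array([0,y,72])
def dts(ims):
    o={}
    for c,im in ims.items():
        e=cv2.Canny(cv2.GaussianBlur(im,(3,3),0),40,110)
        o[c]=cv2.distanceTransform(255-e,cv2.DIST_L2,5)
    return o
def look(dt,uv): return cv2.remap(dt,uv[:,0].astype(np.float32)[None],uv[:,1].astype(np.float32)[None],cv2.INTER_LINEAR)[0]
E
cat > fit.py <<'E'
from h import *
from scipy.optimize import least_squares
ims={c:cv2.imread(f"pics/{c}0.png") for c in CM}; dt=dts(ims)
bl=[ray("top",199.5,249,72),ray("scene",311.1,329.2,72)]; bs=[ray("top",207.7,348,72),ray("scene",234.4,260.4,72)]
print(np.round(bl,1),np.round(bs,1))
A,B=np.mean(bl,0),np.mean(bs,0); 
# long at +130 (robot's left), short at -130
d=A-B; p0=np.r_[((A+B)/2)[:2],np.degrees(np.arctan2(-d[0],d[1]))]; print("init",p0)
Y={"long":(130,166),"mid":(0,126),"short":(-130,86)}
def rackpts(p,cam):
    out=[]
    for k,(y,L) in Y.items():
        M,o=bayT(p,y)
        out.append(samp(loop(L,66,80))@M.T+o)
        if k!="long": out.append(samp(loop(L-14,52,80))@M.T+o)
    return np.vstack(out)
def fit(f,p0,cams):
    best=None
    for dx in(-8,0,8):
        for dy in(-8,0,8):
            r=least_squares(lambda p:np.concatenate([np.minimum(look(dt[c],proj(c,f(p,c))),6) for c in cams]),np.array(p0)+[dx,dy,0][:len(p0)],loss='soft_l1',diff_step=1e-3,x_scale=[1,1,.5])
            if best is None or r.cost<best.cost: best=r
    return best
for cams in(["top"],["scene"],["top","scene"]):
    r=fit(rackpts,p0,cams); print("rack",cams,r.x.round(2),round(r.cost,1))
pr=r.x
t0=[ray("top",248.5,430.6,0),ray("scene",181.7,236,0),ray("top",245.7,438.8,70)]; print(np.round(t0,1))
ang=[ray("top",214,448,80),ray("top",276,426,80)]; w=ang[0]-ang[1]
a0=np.degrees(np.arctan2(w[1],w[0])); 
def tubpts(p,c):
    Z=R.from_euler('z',p[2],degrees=True).as_matrix()
    return np.vstack([samp(loop(166,66,80)),samp(loop(158,58,80))])@Z.T+[p[0],p[1],0]
for cams in(["top"],["scene"],["top","scene"]):
    rt=fit(tubpts,np.r_[np.mean(t0[:2],0)[:2],a0],cams); print("tubL",cams,rt.x.round(2),round(rt.cost,1))
# short tub along long bay
M,o=bayT(pr,130)
def spts(p,c): return np.vstack([samp(loop(86,66,80)),samp(loop(78,58,80))+0])@M.T+o+M@np.array([p[0],0,32.8])
for cams in(["top"],["scene"],["top","scene"]):
    cs=[(sum(np.minimum(look(dt[c],proj(c,spts([s],c))),6).mean() for c in cams),s) for s in np.arange(-45,46,1)]; print("short s",cams,sorted(cs)[:3])
ss=min(cs)[1]
def draw(c,P,col,im):
    cv2.polylines(im,[((proj(c,P)+.5)*16*K-OFF).astype(np.int32)],True,col,1,cv2.LINE_AA,4)
outs=[]
for c,(x0,y0,x1,y1) in {"top":(205,115,475,285),"scene":(160,135,400,345)}.items():
    K=2.9 if c=="top" else 2.8
    im=cv2.resize(ims[c][y0:y1,x0:x1],None,fx=K,fy=K,interpolation=cv2.INTER_CUBIC); OFF=np.array([x0,y0])*16*K
    for k,(y,L) in Y.items():
        Mq,oq=bayT(pr,y); draw(c,loop(L,66,80)@Mq.T+oq,(0,255,0),im)
    Z=R.from_euler('z',rt.x[2],degrees=True).as_matrix(); draw(c,loop(166,66,80)@Z.T+[*rt.x[:2],0],(0,255,255),im)
    draw(c,loop(86,66,80)@M.T+o+M@np.array([ss,0,32.8]),(255,255,0),im)
    cv2.imwrite(f"pics/ov_{c}.png",im)
E
python3 fit.py
```

```text
[[647.9 207.5  72. ]
 [645.8 206.7  72. ]] [[633.5 -57.   72. ]
 [634.9 -69.   72. ]]
init [640.51321766  72.02336736  -2.68414189]
rack ['top'] [642.56  70.72  -2.46] 349.8
rack ['scene'] [639.65  69.4   -2.1 ] 347.0
rack ['top', 'scene'] [640.38  70.24  -2.19] 731.8
[[ 539.3 -293.3    0. ]
 [ 550.1 -313.7    0. ]
 [ 538.7 -299.3   70. ]]
tubL ['top'] [ 542.13 -297.2   -28.41] 72.9
tubL ['scene'] [ 541.9  -299.88  -26.63] 72.0
tubL ['top', 'scene'] [ 542.15 -298.46  -27.41] 160.0
short s ['top'] [(np.float32(0.94851893), np.int64(4)), (np.float32(0.96234626), np.int64(5)), (np.float32(0.98503906), np.int64(3))]
short s ['scene'] [(np.float32(0.64656574), np.int64(-6)), (np.float32(0.6490694), np.int64(-7)), (np.float32(0.6599113), np.int64(-5))]
short s ['top', 'scene'] [(np.float32(1.7759016), np.int64(-4)), (np.float32(1.7871206), np.int64(-3)), (np.float32(1.79049), np.int64(-5))]
```

View pics/ov_top.png

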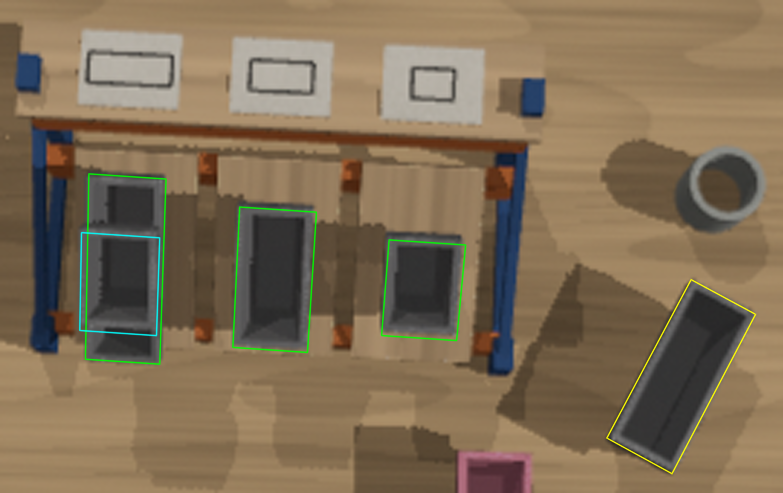

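View pics/ov_scene.png

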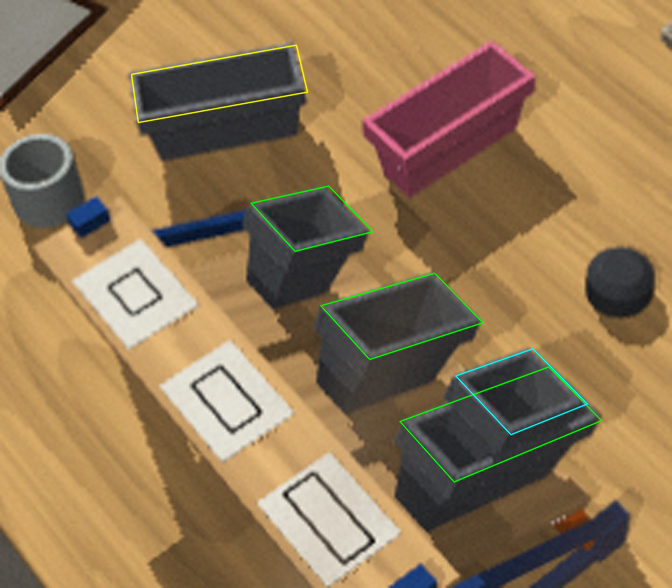

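The overlays sit on the right objects, and the crop confirms the grey tub, not the pink one. The fixed rims look slightly narrower than I modelled, so I refine that and the short tub's offset.

```bash
cat > fit2.py <<'E'
exec(open('fit.py').read().split("bl=[")[0])
Y={"long":(130,166),"mid":(0,126),"short":(-130,86)}
from scipy.optimize import minimize
def cost(f,p,cams): return sum(np.minimum(look(dt[c],proj(c,f(p))),6).mean() for c in cams)
def best(f,p0,cams,steps=((-6,0,6),)*2):
    import itertools; b=None
    for d in itertools.product(*steps):
        x=np.array(p0,float); x[:len(d)]+=d
        r=minimize(lambda p:cost(f,p,cams),x,method="Nelder-Mead",options=dict(initial_simplex=np.vstack([x]+[x+3*e for e in np.eye(len(x))])))
        if b is None or r.fun<b.fun: b=r
    return b
res={}
for dl in(0,6):
  for cams in(["top"],["scene"],["top","scene"]):
    def rp(p):
        o_=[]
        for k,(y,L) in Y.items():
            M,o=bayT(p,y); o_.append(samp(loop(L-dl,66-dl,80))@M.T+o)
            if k!="long":o_.append(samp(loop(L-14,52,80))@M.T+o)
        return np.vstack(o_)
    r=best(rp,[640.4,70.2,-2.2],cams); print("rack",dl,cams,r.x.round(2),round(r.fun,3)); res[dl,tuple(cams)]=r
dl=min((0,6),key=lambda d:res[d,("top","scene")].fun)
for cams in(["top"],["scene"],["top","scene"]):
    pr=res[dl,tuple(cams)].x; M,o=bayT(pr,130)
    for il in (52,58):
        sp=lambda p:np.vstack([samp(loop(86,66,80)),samp(loop(il+20,il,80))])@M.T+o+M@np.array([p[0],p[1],32.8])
        r=best(sp,[0,0],cams,((-20,-10,0,10,20),(-3,3))); print("short s,lat",il,cams,r.x.round(2),round(r.fun,3),"rim centre",(o+M@np.array([r.x[0],r.x[1],112.8])).round(1))
for il in (52,58):
  for cams in(["top"],["scene"],["top","scene"]):
    def tp(p):
        Z=R.from_euler('z',p[2],degrees=True).as_matrix()
        return np.vstack([samp(loop(166,66,80)),samp(loop(il+100,il,80))])@Z.T+[p[0],p[1],0]
    r=best(tp,[542,-298,-27.4],cams); print("tubL",il,cams,r.x.round(2),round(r.fun,3))
E
python3 fit2.py
```

```text
rack 0 ['top'] [642.04  71.15  -1.54] 0.863
rack 0 ['scene'] [640.28  69.53  -1.37] 0.793
rack 0 ['top', 'scene'] [640.8   70.61  -1.35] 1.757
rack 6 ['top'] [638.35  75.04  -1.31] 0.833
rack 6 ['scene'] [637.4   68.92  -1.15] 0.777
rack 6 ['top', 'scene'] [637.82  67.35  -1.16] 1.702
short s,lat 52 ['top'] [ 4.28 -3.87] 0.797 rim centre [597.4 202.1 176. ]
short s,lat 58 ['top'] [ 8.49 -0.62] 0.781 rim centre [601.3 205.3 177.8]
short s,lat 52 ['scene'] [4.24 1.81] 0.687 rim centre [596.2 201.6 176. ]
short s,lat 58 ['scene'] [1.66 1.98] 0.597 rim centre [593.9 201.8 174.9]
short s,lat 52 ['top', 'scene'] [4.52 3.81] 1.526 rim centre [597.  202.  176.1]
short s,lat 58 ['top', 'scene'] [1.23 6.48] 1.623 rim centre [594.  204.7 174.7]
tubL 52 ['top'] [ 542.97 -301.26  -26.4 ] 0.605
tubL 52 ['scene'] [ 541.95 -303.01  -26.57] 0.654
tubL 52 ['top', 'scene'] [ 542.74 -301.44  -26.66] 1.285
tubL 58 ['top'] [ 541.42 -296.62  -27.53] 0.629
tubL 58 ['scene'] [ 541.13 -299.68  -26.53] 0.633
tubL 58 ['top', 'scene'] [ 541.64 -297.84  -27.1 ] 1.329
```

```bash
cat > fit3.py <<'E'
from h import *
from scipy.optimize import minimize
ims={c:cv2.imread(f"pics/{c}0.png") for c in CM}
sat={}
for c,im in ims.items():
    b=im.astype(float); sat[c]=((b.max(2)-b.min(2))<0.30*b.max(2))&(b.max(2)<140)
def frus(L,W,z=0,band=0):
    v=[loop(L-20,W-20,0),loop(L,W,80)]
    if band: v+=[loop(L+6,W+6,56),loop(L+6,W+6,80)]
    return np.vstack(v)
S=4
def mask(polys,box):
    x0,y0,x1,y1=box; m=np.zeros(((y1-y0)*S,(x1-x0)*S),np.uint8)
    for h in polys:
        q=(h+.5-[x0,y0])*S-.5; cv2.fillConvexPoly(m,np.round(cv2.convexHull(q.astype(np.float32))*16).astype(np.int32),255,cv2.LINE_AA,4)
    return cv2.resize(m,None,fx=1/S,fy=1/S,interpolation=cv2.INTER_AREA)/255.
def hull(c,P,M,o): return proj(c,P@M.T+o)
def run(name,f,p0,cams,boxes):
    def cost(p):return sum(np.abs(mask(f(p,c),boxes[c])-sat[c][boxes[c][1]:boxes[c][3],boxes[c][0]:boxes[c][2]]).sum() for c in cams)
    x=np.array(p0,float);
    for _ in range(2):
        r=minimize(cost,x,method="Nelder-Mead",options=dict(initial_simplex=np.vstack([x]+[x+4*e for e in np.eye(len(x))]),xatol=.02)); x=r.x
    print(name,cams,x.round(2),round(r.fun)); return x
both=(["top"],["scene"],["top","scene"])
def tl(p,c):
    return [hull(c,frus(160,60,band=1),R.from_euler('z',p[2],degrees=True).as_matrix(),np.array([p[0],p[1],0]))]
bl={"top":(405,200,475,285),"scene":(200,143,272,196)}
for cm in both: run("tubL",tl,[542,-299,-27],cm,bl)
# cards
for c,box in {"top":(228,122,378,160),"scene":(180,215,310,350)}.items():
    x0,y0,x1,y1=box; g=ims[c].astype(float)[y0:y1,x0:x1]; w=((g.min(2)>150)&(g.max(2)-g.min(2)<40)).astype(np.uint8)
    n,lab,st,_=cv2.connectedComponentsWithStats(cv2.morphologyEx(w,cv2.MORPH_CLOSE,np.ones((3,3))))
    P=[]
    for i in range(1,n):
        if st[i,4]>150:
            (cx,cy),_,_=cv2.minAreaRect(cv2.findContours((lab==i).astype(np.uint8),0,1)[0][0]); P.append(ray(c,cy+y0,cx+x0,184.5))
    P=np.array(sorted(P,key=lambda q:-q[1])); print(c,P.round(1).tolist())
    if len(P)==3: d=P[0]-P[2]; print(" yaw",np.degrees(np.arctan2(-d[0],d[1])).round(2),"len",np.linalg.norm(d).round(1),"mid",P.mean(0).round(1))
bs={"top":(330,185,372,236),"scene":(246,198,294,246)}; bm={"top":(280,172,320,244),"scene":(272,230,334,283)}
for band in(0,1):
  for cm in both:
    for nm,y,L,bx in(("short",-130,80,bs),("mid",0,120,bm)):
        f=lambda p,c:[hull(c,frus(L,60,band=band),*bayT([p[0],p[1],-1.7],y))]
        run(f"{nm} band{band}",f,[640,70],cm,bx)
E
python3 fit3.py
```

```text
tubL ['top'] [ 542.84 -301.23  -26.99] 57
tubL ['scene'] [ 541.8  -302.52  -26.74] 136
tubL ['top', 'scene'] [ 542.7  -301.47  -27.16] 198
top [[779.0, 199.4, 184.5], [776.4, 69.4, 184.5], [773.7, -60.8, 184.5]]
 yaw -1.17 len 260.2 mid [776.4  69.3 184.5]
scene [[776.8, 197.4, 184.5], [774.7, 68.0, 184.5], [772.2, -62.2, 184.5]]
 yaw -1.01 len 259.7 mid [774.6  67.7 184.5]
short band0 ['top'] [641.08  72.04] 123
mid band0 ['top'] [640.16  70.19] 166
short band0 ['scene'] [640.15  68.69] 160
mid band0 ['scene'] [638.85  69.12] 396
short band0 ['top', 'scene'] [640.24  69.27] 292
mid band0 ['top', 'scene'] [639.05  69.33] 566
short band1 ['top'] [641.95  71.44] 36
mid band1 ['top'] [641.04  71.66] 45
short band1 ['scene'] [641.38  69.5 ] 190
mid band1 ['scene'] [640.29  69.55] 443
short band1 ['top', 'scene'] [641.68  70.93] 241
mid band1 ['top', 'scene'] [640.53  71.13] 504
```

```bash
cat > fit4.py <<'E'
src=open('fit3.py').read().split("both=(")[0]; exec(src)
bx={"top":(225,165,268,250),"scene":(296,255,378,325)}
per={"top":[641.2,71.7,-1.1],"scene":[640.3,70.0,-1.1]}
for cm in(["top"],["scene"],["top","scene"]):
    def f(p,c):
        M,o=bayT(per[c],130); return [hull(c,frus(160,60,band=1),M,o),hull(c,frus(80,60,band=1),M,o+M@np.array([p[0],p[1],32.8]))]
    run("short s,lat",f,[0,0],cm,bx)
    # gradient-based: inner rear rim edge
for c in CM:
    x0,y0,x1,y1=bx[c]; K=8 if c=="top" else 7
    im=cv2.resize(ims[c][y0:y1,x0:x1],None,fx=K,fy=K,interpolation=cv2.INTER_CUBIC)
    im=np.clip(im*1.6,0,255).astype(np.uint8)
    for s,col in((-10,(0,0,255)),(0,(0,255,0)),(10,(255,255,0))):
        M,o=bayT(per[c],130); q=(proj(c,loop(86,66,80)@M.T+o+M@np.array([s,0,32.8]))+.5-[x0,y0])*K
        cv2.polylines(im,[np.round(q).astype(np.int32)],True,col,1,cv2.LINE_AA)
    cv2.imwrite(f"pics/sh_{c}.png",im)
a,b=cv2.imread("pics/sh_top.png"),cv2.imread("pics/sh_scene.png"); b=b[:, :450]
h=590; out=np.zeros((h,800,3),np.uint8); a=cv2.resize(a,None,fx=590/a.shape[0],fy=590/a.shape[0]); 
out[:a.shape[0],:a.shape[1]]=a; w=min(b.shape[1],800-a.shape[1]); out[:b.shape[0],a.shape[1]:a.shape[1]+w]=b[:h,:w]
cv2.imwrite("pics/sh.png",out)
E
python3 fit4.py
```

```text
short s,lat ['top'] [1.11 0.44] 69
short s,lat ['scene'] [2.  1.9] 642
short s,lat ['top', 'scene'] [1.07 0.65] 719
```

View pics/sh.png

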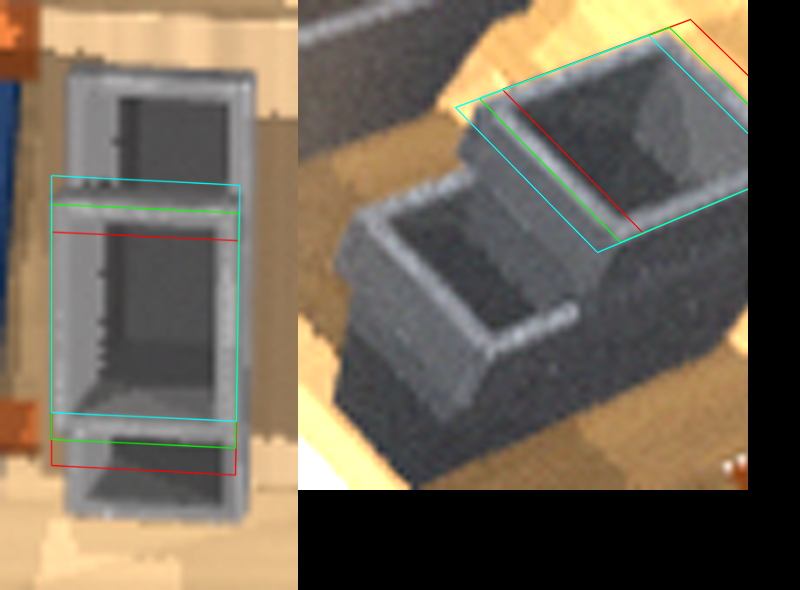

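The bright crop shows the nested tub about 1–3 mm up-slope of centre, so I take s = +1.5. I fix the rack at (640.8, 71.0, −1.1°), the long bay on the robot's left (+130) and the short bay at −130, and tub_long at (542.4, −301.8, −27°).

```bash
cat >> h.py <<'E'
from scipy.spatial.transform import Slerp
RACK=[640.8,71.0,-1.1]; TUBL=[542.4,-301.8,-27.0]
FL=np.array([[0,1,0],[1,0,0],[0,0,-1]]).T.astype(float)  # tool x=obj y, tool y=obj x, tool z=-obj z
def inbay(which,h,s=0,lat=0):   # TCP at height h along bay z
    M,o=bayT(RACK,{"long":130,"short":-130}[which]); return M@FL, o+M@np.array([s,lat,h])
def attub(h):
    M=R.from_euler('z',TUBL[2],degrees=True).as_matrix(); return M@FL, np.array([TUBL[0],TUBL[1],h],float)
def plan(wps,mm=40,deg=7,start=None):
    s=sense(); M,p=(Rw(s["tcp_rot"]),s["tool_pos"]) if start is None else start
    rows=[]
    for (M2,p2) in wps:
        a=np.degrees(R.from_matrix(M.T@M2).magnitude()); n=max(1,int(np.ceil(max(np.linalg.norm(p2-p)/mm,a/deg))))
        sl=Slerp([0,1],R.from_matrix([M,M2]))
        rows+=[(sl(k/n).as_matrix(),p+(p2-p)*k/n) for k in range(1,n+1)]; M,p=M2,p2
    while len(rows)%5: rows.append(rows[-1])
    M,p=(Rw(s["tcp_rot"]),s["tool_pos"]) if start is None else start
    for i in range(0,len(rows),5):
        out=[]
        for (A,b) in rows[i:i+5]:
            out.append(" ".join(f"{x:.3f}" for x in R.from_matrix(M.T@A).as_rotvec())+" "+" ".join(f"{x:.2f}" for x in M.T@(b-p)/10))
        print("; ".join(out)); M,p=rows[i+4]
E
python3 -c "
from h import *
A=inbay('long',150,1.5);print(A[1]);plan([A])"
```

```text
[581.27382191 202.16692285 208.58009545]
-0.036 0.008 -0.036 -1.34 3.59 0.19; -0.072 0.016 -0.072 -2.68 7.19 0.38; -0.107 0.024 -0.108 -4.02 10.78 0.57; -0.143 0.032 -0.145 -5.36 14.37 0.76; -0.179 0.040 -0.181 -6.70 17.97 0.95
-0.036 0.008 -0.036 -1.98 3.21 0.73; -0.072 0.016 -0.072 -3.95 6.42 1.47; -0.107 0.024 -0.108 -5.93 9.63 2.20; -0.143 0.032 -0.145 -7.91 12.84 2.94; -0.179 0.040 -0.181 -9.89 16.05 3.67
-0.036 0.008 -0.036 -2.55 2.63 1.17; -0.072 0.016 -0.072 -5.09 5.25 2.34; -0.072 0.016 -0.072 -5.09 5.25 2.34; -0.072 0.016 -0.072 -5.09 5.25 2.34; -0.072 0.016 -0.072 -5.09 5.25 2.34
```

apply_moves(
  targets="-0.036 0.008 -0.036 -1.34 3.59 0.19 8.5; -0.072 0.016 -0.072 -2.68 7.19 0.38 8.5; -0.107 0.024 -0.108 -4.02 10.78 0.57 8.5; -0.143 0.032 -0.145 -5.36 14.37 0.76 8.5; -0.179 0.04 -0.181 -6.7 17.97 0.95 8.5",
)

```text
time: 2.2
tool_pos: [398.5, 396.8, 221.9]
tcp_rot: [169.5, -1.3, 74.3]
ft_force: [1.0, 1.2, 0.4]
finger_gap: 84.7
```

apply_moves(
  targets="-0.036 0.008 -0.036 -1.98 3.21 0.73 8.5; -0.072 0.016 -0.072 -3.95 6.42 1.47 8.5; -0.107 0.024 -0.108 -5.93 9.63 2.2 8.5; -0.143 0.032 -0.145 -7.91 12.84 2.94 8.5; -0.179 0.04 -0.181 -9.89 16.05 3.67 8.5",
)

```text
time: 2.7
tool_pos: [529.8, 257.0, 212.6]
tcp_rot: [159.0, -0.7, 84.9]
ft_force: [0.3, 0.4, -0.2]
finger_gap: 85.2
```

apply_moves(
  targets="-0.036 0.008 -0.036 -2.55 2.63 1.17 8.5; -0.072 0.016 -0.072 -5.09 5.25 2.34 8.5; -0.072 0.016 -0.072 -5.09 5.25 2.34 8.5; -0.072 0.016 -0.072 -5.09 5.25 2.34 8.5; -0.072 0.016 -0.072 -5.09 5.25 2.34 8.5",
)

```text
time: 3.2
tool_pos: [581.1, 202.8, 208.7]
tcp_rot: [155.0, -0.0, 88.9]
ft_force: [-0.2, 0.4, 0.8]
finger_gap: 84.8
```

```bash
python3 -c "
from h import *
s=sense();print(s['time'],s['tool_pos'],s['tcp_rot'],s['ft_force'])
im={c:snapshot(c)[:,:,::-1] for c in CM}
a=cv2.resize(im['top'][150:280,200:330],(400,400),interpolation=2);b=cv2.resize(im['scene'][220:350,280:410],(400,400),interpolation=2)
cv2.imwrite('pics/pre.png',np.hstack([a,b]))
plan([inbay('long',80,1.5)],mm=20)"
```

```text
3.2 [581.10590409 202.79959361 208.73075409] [ 1.54976109e+02 -1.26976670e-02  8.89205833e+01] [-0.20174215  0.43306339  0.80537497]
0.000 -0.000 0.000 -0.03 0.00 1.76; 0.000 -0.000 0.001 -0.06 0.00 3.52; 0.001 -0.001 0.001 -0.09 0.01 5.27; 0.001 -0.001 0.001 -0.12 0.01 7.03; 0.001 -0.001 0.001 -0.12 0.01 7.03
```

View pics/pre.png

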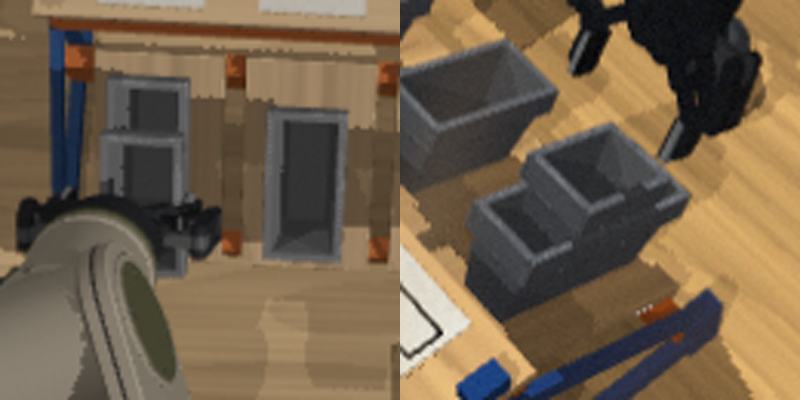

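```bash
python3 -c "
from h import *
s=sense();M=Rw(s['tcp_rot']);p=s['tool_pos']
for q in ([0,0,0],[42,0,0],[-42,0,0],[0,0,-13],[42,11,-13],[-42,11,-13],[57,0,-30],[-57,0,-30]):
    P=p+M@np.array(q); a=proj('top',P)[0];b=proj('scene',P)[0]
    print(q,'top crop',((a-[200,150])*400/130).round(),'scene crop',((b-[280,220])*400/130+[400,0]).round())
"
```

```text
[0, 0, 0] top crop [132. 200.] scene crop [619. 128.]
[42, 0, 0] top crop [ 78. 198.] scene crop [661. 168.]
[-42, 0, 0] top crop [186. 203.] scene crop [580.  89.]
[0, 0, -13] top crop [130. 204.] scene crop [626. 114.]
[42, 11, -13] top crop [ 75. 188.] scene crop [657. 158.]
[-42, 11, -13] top crop [184. 193.] scene crop [575.  79.]
[57, 0, -30] top crop [ 52. 207.] scene crop [692. 150.]
[-57, 0, -30] top crop [201. 214.] scene crop [580.  43.]
```

Pad positions in the scene view match the prediction: tips at (660,157) and (575,75), and the open tip stands 13 mm back. Allowing for the swing, I take h = 75.

apply_moves(
  targets="0 0 0 -0.03 0 1.9 8.5; 0 0 0.001 -0.06 0 3.8 8.5; 0.001 -0.001 0.001 -0.06 0 5.7 8.5; 0.001 -0.001 0.001 -0.06 0 7.5 8.5; 0.001 -0.001 0.001 -0.06 0 7.5 8.5",
)

```text
time: 3.8
tool_pos: [611.5, 201.4, 137.4]
tcp_rot: [155.3, 0.1, 88.9]
ft_force: [-0.2, 0.0, -0.5]
finger_gap: 85.0
```

apply_moves(
  targets="0 0 0 0 0 0 6; 0 0 0 0 0 0 6; 0 0 0 0 0 0 6; 0 0 0 0 0 0 6; 0 0 0 0 0 0 6",
  force=40,
)

```text
time: 4.3
tool_pos: [613.0, 202.5, 141.9]
tcp_rot: [154.9, -0.0, 88.9]
ft_force: [-0.8, 6.0, -2.0]
finger_gap: 65.5
```

```bash
python3 -c "
from h import *
s=sense();print(s['time'],s['tool_pos'],s['tcp_rot'],s['ft_force'],s['finger_gap'])
M,o=bayT(RACK,130);print((M.T@(s['tool_pos']-o)).round(2))
im={c:snapshot(c)[:,:,::-1] for c in CM}
a=cv2.resize(im['top'][150:280,200:330],(400,400),interpolation=2);b=cv2.resize(im['scene'][220:350,280:410],(400,400),interpolation=2)
cv2.imwrite('pics/grip.png',np.hstack([a,b]))"
```

```text
4.3 [613.00201444 202.51749635 141.87372297] [ 1.54945729e+02 -4.49280941e-02  8.89434827e+01] [-0.7895827   6.01264881 -1.95543295] 65.45861232044118
[ 2.05  0.96 76.14]
```

View pics/grip.png

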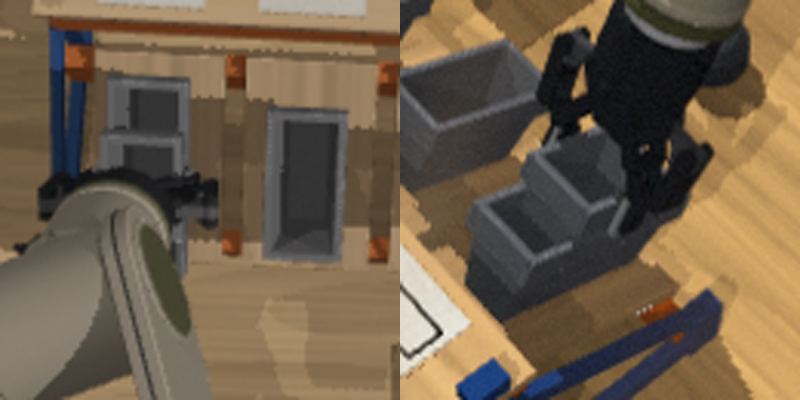

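apply_moves(
  targets="0 0 0 0 0 -0.5 6; 0 0 0 0 0 -1 6; 0 0 0 0 0 -2 6; 0 0 0 0 0 -3.5 6; 0 0 0 0 0 -5.5 6",
)

```text
time: 4.9
tool_pos: [589.1, 201.1, 191.3]
tcp_rot: [155.1, 0.1, 88.8]
ft_force: [0.4, 0.2, -1.7]
finger_gap: 65.3
```

apply_moves(
  targets="0 0 0 0 0 -2 6; 0 0 0 0 0 -4 6; 0 0 0 0 0 -4.5 6; 0 0 0 0 0 -4.5 6; 0 0 0 0 0 -4.5 6",
)

```text
time: 5.4
tool_pos: [570.7, 201.7, 230.7]
tcp_rot: [155.0, 0.1, 88.8]
ft_force: [-0.9, -0.2, -1.3]
finger_gap: 65.4
```

```bash
cat >> h.py <<'E'
def rel(which):
    s=sense(); M,o=bayT(RACK,{"long":130,"short":-130}[which])
    print(s['time'],"in bay",(M.T@(s['tool_pos']-o)).round(2),"ang",np.degrees(R.from_matrix((M@FL).T@Rw(s['tcp_rot'])).as_rotvec()).round(2),"F bay",(M.T@s['ft_force']).round(1),"gap",round(s['finger_gap'],1))
E
python3 -c "
from h import *
rel('long')
plan([inbay('short',175)])
im={c:snapshot(c)[:,:,::-1] for c in CM}
for c in im: cv2.imwrite(f'pics/lift_{c}.png',im[c])
a=cv2.resize(im['top'][150:280,200:330],(400,400),interpolation=2);b=cv2.resize(im['scene'][190:320,290:420],(400,400),interpolation=2)
cv2.imwrite('pics/lift.png',np.hstack([a,b]))"
```

```text
5.4 in bay [  1.31  -0.65 174.54] ang [ 0.04 -0.08  0.03] F bay [-1.4 -0.2 -0.8] gap 65.4
-0.000 0.000 -0.000 -3.70 -0.02 -0.00; -0.000 0.000 -0.000 -7.41 -0.03 -0.00; -0.000 0.001 -0.000 -11.11 -0.05 -0.00; -0.000 0.001 -0.000 -14.82 -0.07 -0.01; -0.001 0.001 -0.000 -18.52 -0.08 -0.01
-0.000 0.000 -0.000 -3.70 -0.02 -0.01; -0.000 0.000 -0.000 -7.41 -0.04 -0.01; -0.000 0.000 -0.000 -7.41 -0.04 -0.01; -0.000 0.000 -0.000 -7.41 -0.04 -0.01; -0.000 0.000 -0.000 -7.41 -0.04 -0.01
```

View pics/lift.png

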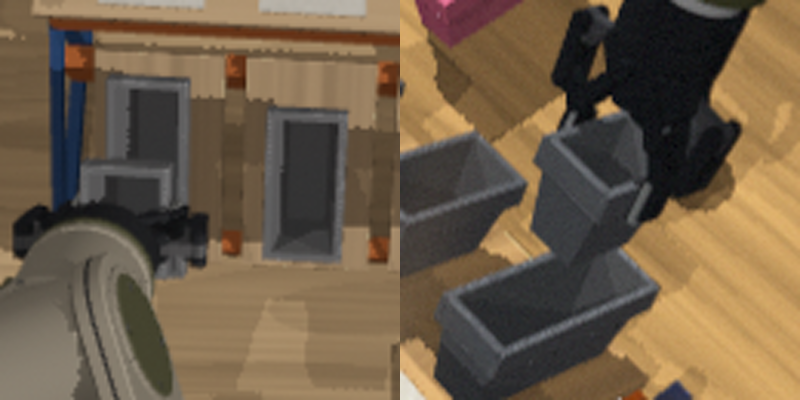

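```bash
python3 -c "
from h import *
s=sense();M=Rw(s['tcp_rot']);p=s['tool_pos']
im=cv2.imread('pics/lift_top.png').astype(int)
for sy in(-0.5,):
  for x in(15,0,-15):
    P=p+M@np.array([x,43+sy,-36.7]);P2=p+M@np.array([x,43+sy,-12.7]); a=proj('top',P)[0]; c=int(round(a[0])); r=int(round(a[1]))
    print('pred',a.round(2),'band low',proj('top',P2)[0].round(2), r-6,[int(v) for v in im[r-6:r+6,c].mean(1)])
P=p+M@np.array([0,44,-36.7]);print('px/mm',(proj('top',P)-a).round(2))
im=cv2.imread('pics/top0.png').astype(int)
for RK in ([641.2,71.7,-1.1],):
  Mb,o=bayT(RK,-130)
  for y in(15,0,-15):
   for e in(43,-43):
    a=proj('top',o+Mb@np.array([e,y,80]))[0];r=int(round(a[1]));c=int(round(a[0]));print('bay',e,a.round(2),r-5,[int(v) for v in im[r-5:r+6,c].mean(1)])
  Mb,o=bayT(RK,130)
  for y in(15,-15):
   for e in(83,-83):
    a=proj('top',o+Mb@np.array([e,y,80]))[0];r=int(round(a[1]));c=int(round(a[0]));print('bayL',e,a.round(2),r-5,[int(v) for v in im[r-5:r+6,c].mean(1)])
"
```

```text
pred [233.43 203.58] band low [235.11 201.19] 198 [76, 76, 77, 77, 63, 78, 107, 95, 94, 86, 87, 87]
pred [240.05 203.91] band low [241.61 201.5 ] 198 [86, 87, 86, 76, 63, 71, 92, 95, 91, 68, 51, 52]
pred [246.67 204.23] band low [248.1  201.82] 198 [51, 52, 50, 53, 62, 65, 79, 99, 93, 80, 51, 52]
px/mm [[-6.62 -0.97]]
bay 43 [345.14 196.35] 191 [116, 116, 116, 108, 62, 75, 106, 96, 77, 50, 49]
bay -43 [343.01 229.37] 224 [57, 69, 71, 84, 94, 101, 116, 116, 119, 124, 125]
bay 43 [351.14 196.63] 192 [128, 128, 119, 74, 71, 92, 99, 86, 50, 49, 50]
bay -43 [348.89 229.65] 225 [69, 70, 79, 94, 102, 111, 126, 125, 126, 125, 124]
bay 43 [357.14 196.92] 192 [114, 115, 113, 96, 64, 75, 95, 87, 61, 40, 40]
bay -43 [354.77 229.94] 225 [61, 64, 74, 94, 96, 104, 117, 117, 118, 118, 119]
bayL 83 [241.26 175.51] 171 [121, 121, 114, 74, 77, 107, 100, 90, 84, 85, 84]
bayL -83 [240.96 239.45] 234 [52, 51, 56, 75, 94, 101, 121, 122, 122, 121, 123]
bayL 83 [253.37 176.09] 171 [127, 128, 127, 118, 63, 77, 94, 88, 68, 50, 49]
bayL -83 [252.63 240.01] 235 [44, 53, 61, 85, 89, 104, 123, 120, 114, 114, 114]
```

apply_moves(
  targets="0 0 0 -3.6 0 0 6; 0 0 0 -7.3 0 0 6; 0 0 0 -11 0 0 6; 0 0 0 -14.7 0 0 6; 0 0 0 -18.4 0 0 6",
)

```text
time: 6.0
tool_pos: [566.6, 16.5, 230.1]
tcp_rot: [155.1, 0.0, 88.9]
ft_force: [0.9, -0.2, -1.9]
finger_gap: 65.3
```

apply_moves(
  targets="0 0 0 -3.7 0 0 6; 0 0 0 -7.4 -0.1 0 6; 0 0 0 -7.4 -0.1 0 6; 0 0 0 -7.4 -0.1 0 6; 0 0 0 -7.4 -0.1 0 6",
)

```text
time: 6.5
tool_pos: [564.6, -55.4, 230.2]
tcp_rot: [155.1, 0.0, 88.9]
ft_force: [0.3, 0.2, -1.7]
finger_gap: 65.5
```

```bash
python3 -c "
from h import *
rel('short')
plan([inbay('short',95,0,1.2)],mm=20)"
```

```text
6.5 in bay [1.0000e-02 2.1700e+00 1.7455e+02] ang [ 0.09 -0.03  0.03] F bay [-0.5  0.2 -1.7] gap 65.5
-0.000 0.000 -0.000 -0.02 0.00 1.99; -0.001 0.000 -0.000 -0.05 0.01 3.98; -0.001 0.000 -0.000 -0.07 0.01 5.97; -0.002 0.000 -0.001 -0.09 0.01 7.96; -0.002 0.000 -0.001 -0.09 0.01 7.96
```

apply_moves(
  targets="0 0 0 -0.05 0 2 6; -0.001 0 0 -0.08 0 4 6; -0.001 0 0 -0.08 0 6 6; -0.001 0 0 -0.08 0 7.8 6; -0.001 0 0 -0.08 0 7.8 6",
)

```text
time: 7.0
tool_pos: [596.5, -55.4, 156.7]
tcp_rot: [155.2, -0.0, 89.0]
ft_force: [-1.1, 0.5, -1.9]
finger_gap: 65.6
```

```bash
python3 -c "
from h import *
rel('short')
im={c:snapshot(c)[:,:,::-1] for c in CM}
for c in im: cv2.imwrite(f'pics/in_{c}.png',im[c])
a=cv2.resize(im['top'][150:280,280:410],(400,400),interpolation=2);b=cv2.resize(im['scene'][160:260,210:310],(400,400),interpolation=2)
cv2.imwrite('pics/in.png',np.hstack([a,b]))"
```

```text
7.0 in bay [-2.16  2.75 94.52] ang [ 0.25  0.06 -0.07] F bay [-1.8  0.5 -1.3] gap 65.6
```

View pics/in.png

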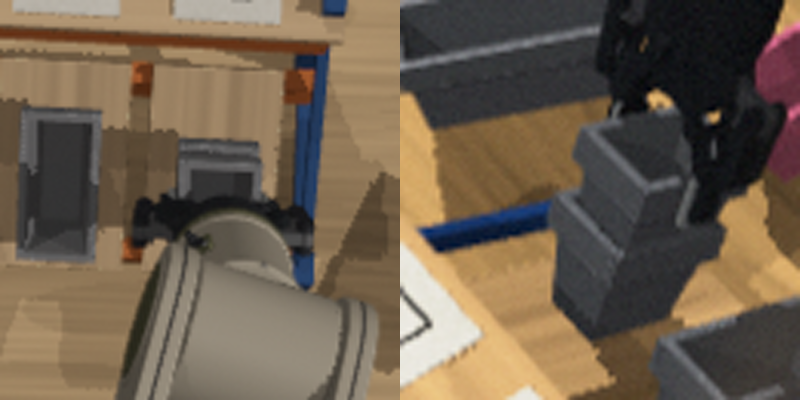

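apply_moves(
  targets="0 0 0 0 0 0 6; 0 0 0 0 0 0 6; 0 0 0 0 0 0 6; 0 0 0 0 0 0 6; 0 0 0 0 0 0 6",
)

```text
time: 7.6
tool_pos: [597.8, -57.6, 160.7]
tcp_rot: [154.9, 0.0, 88.8]
ft_force: [0.4, -0.8, -1.9]
finger_gap: 65.1
```

```bash
python3 -c "
from h import *
rel('short')
plan([inbay('short',84,0,1.2)],mm=5)"
```

```text
7.6 in bay [ 0.75  0.57 97.49] ang [-0.07 -0.07  0.04] F bay [-0.5 -0.8 -1.9] gap 65.1
0.000 0.000 -0.000 0.02 -0.03 0.45; 0.001 0.001 -0.000 0.04 -0.05 0.90; 0.001 0.001 -0.001 0.06 -0.08 1.35; 0.001 0.001 -0.001 0.06 -0.08 1.35; 0.001 0.001 -0.001 0.06 -0.08 1.35
```

apply_moves(
  targets="0 0 0 0.02 -0.02 0.3 6; 0 0 0 0.04 -0.04 0.6 6; 0 0 0 0.04 -0.06 0.9 6; 0 0 0 0.04 -0.06 1.2 6; 0 0 0 0.04 -0.06 1.3 6",
)

```text
time: 8.1
tool_pos: [602.5, -57.2, 147.5]
tcp_rot: [155.0, 0.0, 88.9]
ft_force: [0.4, 1.0, -1.5]
finger_gap: 65.4
```

apply_moves(
  targets="0 0 0 0 0 0 6; 0 0 0 0 0 0 6; 0 0 0 0 0 0 6; 0 0 0 0 0 0 6; 0 0 0 0 0 0 6",
)

```text
time: 8.6
tool_pos: [602.8, -57.2, 148.5]
tcp_rot: [154.9, 0.0, 88.8]
ft_force: [0.5, 0.2, -1.3]
finger_gap: 65.7
```

```bash
python3 -c "
from h import *
rel('short')"
```

```text
8.6 in bay [ 0.11  1.05 84.33] ang [-0.06 -0.06  0.03] F bay [-0.1  0.3 -1.3] gap 65.7
```

No contact yet. I go down 8 mm more, slowly, and watch the force.

apply_moves(
  targets="0 0 0 0 0 0.1 6; 0 0 0 0 0 0.2 6; 0 0 0 0 0 0.3 6; 0 0 0 0 0 0.4 6; 0 0 0 0 0 0.5 6",
)

```text
time: 9.1
tool_pos: [604.8, -57.3, 143.6]
tcp_rot: [155.0, 0.0, 88.8]
ft_force: [0.5, -0.6, -0.3]
finger_gap: 65.7
```

apply_moves(
  targets="0 0 0 0 0 0.05 6; 0 0 0 0 0 0.1 6; 0 0 0 0 0 0.15 6; 0 0 0 0 0 0.2 6; 0 0 0 0 0 0.2 6",
)

```text
time: 9.6
tool_pos: [605.7, -57.3, 141.9]
tcp_rot: [155.0, 0.0, 88.8]
ft_force: [-0.0, -0.5, -2.3]
finger_gap: 65.3
```

```bash
python3 -c "
from h import *
rel('short')"
```

```text
9.6 in bay [-7.000e-02  1.040e+00  7.715e+01] ang [-0.04 -0.06  0.03] F bay [-1.  -0.5 -2. ] gap 65.3
```

apply_moves(
  targets="0 0 0 0 0 0.05 6; 0 0 0 0 0 0.1 6; 0 0 0 0 0 0.12 6; 0 0 0 0 0 0.12 6; 0 0 0 0 0 0.12 6",
)

```text
time: 10.1
tool_pos: [606.2, -57.3, 141.5]
tcp_rot: [154.9, 0.1, 88.9]
ft_force: [-6.8, -0.3, 5.7]
finger_gap: 65.5
```

apply_moves(
  targets="0 0 0 0 0 0.02 6; 0 0 0 0 0 0.04 6; 0 0 0 0 0 0.06 6; 0 0 0 0 0 0.06 6; 0 0 0 0 0 0.06 6",
)

```text
time: 10.6
tool_pos: [606.3, -57.4, 141.3]
tcp_rot: [155.0, 0.1, 88.9]
ft_force: [-12.5, -0.3, 10.8]
finger_gap: 65.4
```

```bash
python3 -c "
from h import *
rel('short')"
```

```text
10.6 in bay [ 0.27  1.01 76.36] ang [-0.04 -0.07 -0.01] F bay [-6.8 -0.6 15. ] gap 65.4
```

Contact came at h = 76.36, against 76.1 when it was nested before, with a 15 N push, so it is home. I release and retreat.

apply_moves(
  targets="0 0 0 0 -0.03 0 6; 0 0 0 0 -0.05 0 7.2; 0 0 0 0 -0.05 0 8.5; 0 0 0 0 -0.05 0 8.5; 0 0 0 0 -0.05 0 8.5",
)

```text
time: 11.1
tool_pos: [606.0, -57.3, 140.1]
tcp_rot: [155.0, 0.0, 88.8]
ft_force: [0.5, 0.7, -0.6]
finger_gap: 85.0
```

apply_moves(
  targets="0 0 0 0 0 0 8.5; 0 0 0 0 0 -0.5 8.5; 0 0 0 0 0 -1.5 8.5; 0 0 0 0 0 -3.5 8.5; 0 0 0 0 0 -6 8.5",
)

```text
time: 11.6
tool_pos: [579.6, -56.6, 194.7]
tcp_rot: [155.0, 0.0, 88.8]
ft_force: [0.2, -0.4, 0.7]
finger_gap: 84.8
```

```bash
python3 -c "
from h import *
rel('short')
M0,p0=inbay('short',200)
plan([(M0,p0),(attub(175)[0],attub(175)[1])])"
```

```text
11.6 in bay [ -1.38   1.24 135.99] ang [ 0.04 -0.04  0.04] F bay [ 0.4 -0.4  0.5] gap 84.8
-0.000 0.000 -0.000 -0.06 0.07 -3.20; -0.001 0.001 -0.001 -0.13 0.13 -6.40; 0.061 -0.013 0.063 -3.62 -0.42 -5.43; 0.122 -0.027 0.126 -7.12 -0.98 -4.45; 0.183 -0.042 0.190 -10.61 -1.54 -3.47
0.061 -0.014 0.064 -3.47 0.30 1.14; 0.123 -0.028 0.127 -6.95 0.61 2.29; 0.184 -0.042 0.191 -10.42 0.91 3.43; 0.245 -0.056 0.254 -13.90 1.22 4.58; 0.245 -0.056 0.254 -13.90 1.22 4.58
```

apply_moves(
  targets="0 0 0 0 0 -3.2 8.5; 0 0 0 -0.1 0.1 -6.4 8.5; 0.061 -0.013 0.063 -3.6 -0.4 -5.4 8.5; 0.122 -0.027 0.126 -7.1 -1 -4.45 8.5; 0.183 -0.042 0.19 -10.6 -1.5 -3.5 8.5",
)

```text
time: 12.1
tool_pos: [550.1, -163.3, 222.1]
tcp_rot: [165.5, -1.3, 77.7]
ft_force: [0.5, 0.4, -0.6]
finger_gap: 85.4
```

apply_moves(
  targets="0.061 -0.014 0.064 -3.5 0.3 1.1 8.5; 0.123 -0.028 0.127 -7 0.6 2.3 8.5; 0.184 -0.042 0.191 -10.4 0.9 3.4 8.5; 0.245 -0.056 0.254 -13.9 1.2 4.6 8.5; 0.245 -0.056 0.254 -13.9 1.2 4.6 8.5",
)

```text
time: 12.6
tool_pos: [541.6, -305.0, 170.7]
tcp_rot: [-179.6, 0.0, 62.7]
ft_force: [-0.3, 0.0, -0.2]
finger_gap: 85.2
```

```bash
python3 -c "
from h import *
s=sense();print(s['time'],s['tool_pos'],s['tcp_rot'])
im={c:snapshot(c)[:,:,::-1] for c in CM}
for c in im: cv2.imwrite(f'pics/l_{c}.png',im[c])
a=cv2.resize(im['top'][170:280,320:480],(400,275),interpolation=2);b=cv2.resize(im['scene'][120:280,180:340],(400,400),interpolation=2)
o=np.zeros((400,800,3),np.uint8);o[:275,:400]=a;o[:,400:]=b
cv2.imwrite('pics/l.png',o)
plan([attub(100),attub(46)],mm=30)"
```

```text
12.6 [ 541.60289823 -305.00798317  170.71571591] [-1.79631324e+02  4.23152743e-02  6.26928102e+01]
0.000 -0.000 -0.000 0.00 -0.03 2.47; 0.000 -0.001 -0.001 0.00 -0.05 4.95; 0.000 -0.001 -0.001 0.00 -0.08 7.42; 0.000 -0.001 -0.001 0.00 -0.08 10.12; 0.000 -0.001 -0.001 -0.00 -0.08 12.82
```

View pics/l.png

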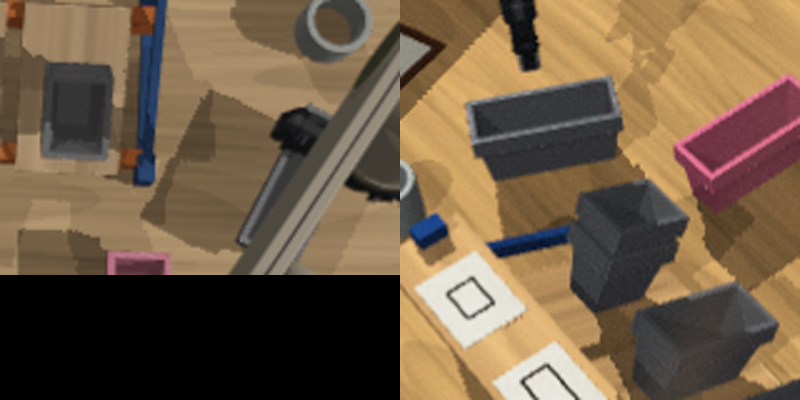

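The short tub stands squarely nested at (635,225) in the right crop. Now the descent over the long tub.

apply_moves(
  targets="0 0 0 0 0 1 8.5; 0 0 0 0 0 2.5 8.5; 0 0 0 0 0 4.5 8.5; 0 0 0 0 0 6 8.5; 0 0 0 0 0 6.5 8.5",
)

```text
time: 13.2
tool_pos: [542.3, -300.3, 107.6]
tcp_rot: [-179.9, -0.0, 63.1]
ft_force: [-1.2, 0.5, -0.5]
finger_gap: 84.9
```

apply_moves(
  targets="0 0 0 0 0 0 8.5; 0 0 0 0 0 0 8.5; 0 0 0 0 0 0 8.5; 0 0 0 0 0 0 8.5; 0 0 0 0 0 0 8.5",
)

```text
time: 13.7
tool_pos: [543.9, -302.2, 110.7]
tcp_rot: [179.8, -0.0, 63.0]
ft_force: [-0.7, -0.0, 0.1]
finger_gap: 84.9
```

```bash
python3 -c "
from h import *
s=sense();print(s['time'],s['tool_pos'],s['tcp_rot'])
plan([attub(44)],mm=18)"
```

```text
13.7 [ 543.91040842 -302.16212165  110.67899687] [ 1.79840218e+02 -1.12017631e-02  6.29961550e+01]
0.001 -0.000 -0.000 -0.01 -0.04 1.67; 0.001 -0.000 -0.000 -0.02 -0.08 3.33; 0.002 -0.000 -0.000 -0.03 -0.13 5.00; 0.003 -0.000 -0.000 -0.04 -0.17 6.67; 0.003 -0.000 -0.000 -0.04 -0.17 6.67
```

apply_moves(
  targets="0 0 0 0 0 1.5 8.5; 0 0 0 0 -0.05 3 8.5; 0.001 0 0 0 -0.1 4.5 8.5; 0.002 0 0 0 -0.1 6 8.5; 0.002 0 0 0 -0.1 6.6 8.5",
)

```text
time: 14.2
tool_pos: [541.1, -300.4, 40.6]
tcp_rot: [-179.7, -0.0, 63.0]
ft_force: [0.5, 0.1, 0.2]
finger_gap: 84.8
```

apply_moves(
  targets="0 0 0 0 0 0 8.5; 0 0 0 0 0 0 7.5; 0 0 0 0 0 0 6; 0 0 0 0 0 0 6; 0 0 0 0 0 0 6",
  force=50,
)

```text
time: 14.7
tool_pos: [543.5, -302.0, 45.2]
tcp_rot: [179.9, -0.0, 63.0]
ft_force: [0.0, -0.3, 4.2]
finger_gap: 64.9
```

```bash
python3 -c "
from h import *
s=sense();print(s['time'],s['tool_pos'],s['tcp_rot'],s['ft_force'],s['finger_gap'])"
```

```text
14.7 [ 543.53041197 -302.04392097   45.19723195] [ 1.79895289e+02 -7.17587848e-04  6.29938593e+01] [ 0.0085563  -0.2851512   4.15441751] 64.92986230683375
```

Gripped at 64.9. The tub origin is 45.2 mm beyond the TCP, so home is at h = 78.0. I lift.

apply_moves(
  targets="0 0 0 0 0 -0.5 6; 0 0 0 0 0 -2 6; 0 0 0 0 0 -5 6; 0 0 0 0 0 -9 6; 0 0 0 0 0 -13 6",
)

```text
time: 15.2
tool_pos: [542.2, -301.1, 175.8]
tcp_rot: [-179.9, -0.0, 63.0]
ft_force: [0.3, -1.0, -1.5]
finger_gap: 65.0
```

apply_moves(
  targets="0 0 0 0 0 -4 6; 0 0 0 0 0 -8 6; 0 0 0 0 0 -10.5 6; 0 0 0 0 0 -11 6; 0 0 0 0 0 -11 6",
)

```text
time: 15.7
tool_pos: [543.1, -301.7, 285.2]
tcp_rot: [179.9, -0.0, 63.0]
ft_force: [0.2, -0.9, -2.6]
finger_gap: 65.1
```

```bash
python3 -c "
from h import *
s=sense();print(s['time'],s['tool_pos'],s['tcp_rot'],s['ft_force'],s['finger_gap'])
plan([inbay('long',230,0,1.2)],mm=40,deg=6)"
```

```text
15.7 [ 543.07970678 -301.72434156  285.1756628 ] [ 1.79899328e+02 -4.66381258e-03  6.29995238e+01] [ 0.16820153 -0.87412867 -2.56477005] 65.11860131347484
-0.033 0.008 -0.034 3.48 -1.75 0.03; -0.066 0.015 -0.068 6.95 -3.49 0.07; -0.099 0.023 -0.103 10.43 -5.24 0.10; -0.131 0.030 -0.137 13.91 -6.98 0.13; -0.164 0.038 -0.171 17.39 -8.73 0.17
-0.033 0.008 -0.034 3.72 -1.12 -0.07; -0.066 0.015 -0.068 7.45 -2.25 -0.13; -0.099 0.023 -0.103 11.17 -3.37 -0.20; -0.131 0.030 -0.137 14.90 -4.50 -0.26; -0.164 0.038 -0.171 18.62 -5.62 -0.33
-0.033 0.008 -0.034 3.86 -0.46 -0.05; -0.066 0.015 -0.068 7.73 -0.92 -0.10; -0.099 0.023 -0.103 11.59 -1.39 -0.15; -0.099 0.023 -0.103 11.59 -1.39 -0.15; -0.099 0.023 -0.103 11.59 -1.39 -0.15
```

apply_moves(
  targets="-0.033 0.008 -0.034 3.5 -1.75 0 6; -0.066 0.015 -0.068 7 -3.5 0 6; -0.099 0.023 -0.103 10.4 -5.2 0.1 6; -0.131 0.03 -0.137 13.9 -7 0.1 6; -0.164 0.038 -0.171 17.4 -8.7 0.2 6",
)

```text
time: 16.2
tool_pos: [542.8, -105.2, 278.8]
tcp_rot: [170.7, -1.4, 73.0]
ft_force: [0.6, -0.7, -1.8]
finger_gap: 65.6
```

apply_moves(
  targets="-0.033 0.008 -0.034 3.7 -1.1 0 6; -0.066 0.015 -0.068 7.4 -2.2 -0.1 6; -0.099 0.023 -0.103 11.2 -3.4 -0.2 6; -0.131 0.03 -0.137 14.9 -4.5 -0.3 6; -0.164 0.038 -0.171 18.6 -5.6 -0.3 6",
)

```text
time: 16.7
tool_pos: [544.1, 88.7, 277.1]
tcp_rot: [161.0, -1.0, 83.0]
ft_force: [1.2, -0.2, -1.7]
finger_gap: 65.4
```

apply_moves(
  targets="-0.033 0.008 -0.034 3.9 -0.5 0 6; -0.066 0.015 -0.068 7.7 -0.9 -0.1 6; -0.099 0.023 -0.103 11.6 -1.4 -0.1 6; -0.099 0.023 -0.103 11.6 -1.4 -0.1 6; -0.099 0.023 -0.103 11.6 -1.4 -0.1 6",
)

```text
time: 17.2
tool_pos: [544.7, 204.6, 275.4]
tcp_rot: [155.4, 0.1, 89.1]
ft_force: [-0.0, -0.5, -2.6]
finger_gap: 65.0
```

```bash
python3 -c "
from h import *
rel('long');plan([inbay('long',150,0,1.2)],mm=20)"
```

```text
17.2 in bay [ -3.46   1.69 226.05] ang [ 0.38  0.01 -0.16] F bay [-1.1 -0.5 -2.3] gap 65.0
-0.002 -0.000 0.001 -0.01 0.10 1.90; -0.003 -0.000 0.001 -0.03 0.20 3.80; -0.005 -0.000 0.002 -0.04 0.30 5.70; -0.007 -0.000 0.003 -0.05 0.40 7.60; -0.007 -0.000 0.003 -0.05 0.40 7.60
```

apply_moves(
  targets="0 0 0 0 0 1.5 6; 0 0 0 0 0 3.5 6; 0 0 0 0 0 5.5 6; 0 0 0 0 0 7 6; 0 0 0 0 0 7.5 6",
)

```text
time: 17.7
tool_pos: [577.5, 201.6, 207.0]
tcp_rot: [155.4, 0.0, 88.8]
ft_force: [-0.1, -0.2, -1.7]
finger_gap: 65.2
```

apply_moves(
  targets="0 0 0 0 0 0 6; 0 0 0 0 0 0 6; 0 0 0 0 0 0 6; 0 0 0 0 0 0 6; 0 0 0 0 0 0 6",
)

```text
time: 18.2
tool_pos: [578.2, 203.8, 211.5]
tcp_rot: [155.0, -0.1, 88.9]
ft_force: [-0.2, -0.1, -2.2]
finger_gap: 65.1
```

```bash
python3 -c "
from h import *
rel('long')
im={c:snapshot(c)[:,:,::-1] for c in CM}
for c in im: cv2.imwrite(f'pics/m_{c}.png',im[c])
s=sense();M=Rw(s['tcp_rot']);p=s['tool_pos'];g=im['top'].astype(int)
for x in(15,0,-15):
    a=proj('top',p+M@np.array([x,83,-34.8]))[0];a2=proj('top',p+M@np.array([x,84,-34.8]))[0];c,r=np.round(a).astype(int)
    print('rear pred',a.round(2),(a2-a).round(2),r-6,[int(v) for v in g[r-6:r+6,c].mean(1)])
a=cv2.resize(im['top'][140:270,190:320],(400,400),interpolation=2);b=cv2.resize(im['scene'][190:350,270:430],(400,400),interpolation=2)
cv2.imwrite('pics/m.png',np.hstack([a,b]))"
```

```text
18.2 in bay [-1.0000e-01  1.5700e+00  1.5401e+02] ang [0.04 0.1  0.01] F bay [-1.1 -0.1 -2. ] gap 65.1
rear pred [234.03 184.46] [ 0.   -0.43] 178 [75, 76, 76, 76, 74, 65, 67, 84, 105, 102, 89, 85]
rear pred [240.61 184.78] [ 0.   -0.43] 179 [86, 86, 86, 85, 76, 62, 71, 97, 91, 78, 50, 50]
rear pred [247.18 185.09] [ 0.   -0.43] 179 [59, 50, 51, 51, 52, 62, 77, 105, 94, 88, 58, 50]
```

View pics/m.png

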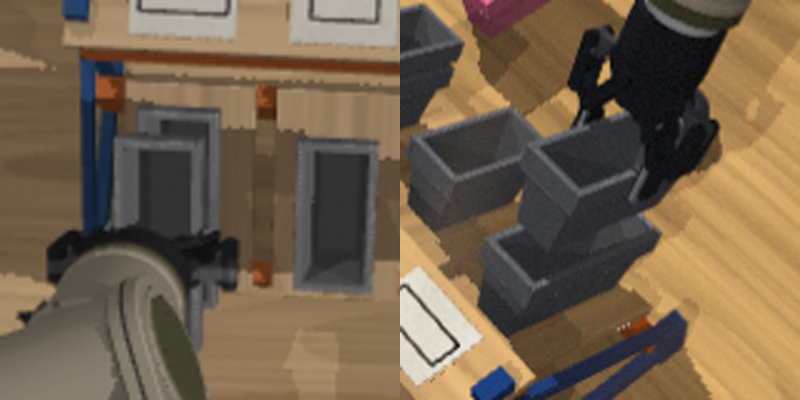

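The rear rim shows the tub about 0.8 mm down-slope of the TCP, so I aim for s = +0.8 and lat = 1.1, and lower in steps.

apply_moves(
  targets="0 0 0 -0.02 0.05 1.2 6; 0 0 0 -0.04 0.1 2.4 6; 0 0 0 -0.04 0.1 3.6 6; 0 0 0 -0.04 0.1 4.8 6; 0 0 0 -0.04 0.1 5.5 6",
)

```text
time: 18.8
tool_pos: [601.7, 202.3, 158.8]
tcp_rot: [155.2, -0.0, 88.9]
ft_force: [-0.1, 0.5, -0.6]
finger_gap: 65.2
```

apply_moves(
  targets="0 0 0 0 0 0 6; 0 0 0 0 0 0 6; 0 0 0 0 0 0 6; 0 0 0 0 0 0 6; 0 0 0 0 0 0 6",
)

```text
time: 19.3
tool_pos: [602.2, 202.9, 161.8]
tcp_rot: [155.1, -0.1, 88.9]
ft_force: [-0.5, 0.2, -1.9]
finger_gap: 65.1
```

```bash
python3 -c "
from h import *
rel('long');plan([inbay('long',86,0.8,1.1)],mm=4)"
```

```text
19.3 in bay [ 0.66  1.11 98.8 ] ang [0.06 0.09 0.01] F bay [-1.3  0.2 -1.5] gap 65.1
-0.000 -0.000 -0.000 -0.00 0.00 0.32; -0.001 -0.001 -0.000 -0.00 0.01 0.64; -0.001 -0.001 -0.000 -0.00 0.01 0.96; -0.001 -0.001 -0.000 -0.00 0.02 1.28; -0.001 -0.001 -0.000 -0.00 0.02 1.28
```

apply_moves(
  targets="0 0 0 0 0 0.3 6; 0 0 0 0 0 0.6 6; 0 0 0 0 0 0.9 6; 0 0 0 0 0 1.2 6; 0 0 0 0 0 1.3 6",
)

```text
time: 19.8
tool_pos: [607.7, 202.6, 149.2]
tcp_rot: [155.1, -0.1, 88.9]
ft_force: [-0.5, -0.3, -2.0]
finger_gap: 65.3
```

apply_moves(
  targets="0 0 0 0 0 0.1 6; 0 0 0 0 0 0.2 6; 0 0 0 0 0 0.3 6; 0 0 0 0 0 0.4 6; 0 0 0 0 0 0.4 6",
)

```text
time: 20.3
tool_pos: [609.4, 202.8, 146.1]
tcp_rot: [155.1, -0.1, 88.9]
ft_force: [-0.0, 1.5, -1.4]
finger_gap: 65.1
```

```bash
python3 -c "
from h import *
rel('long')"
```

```text
20.3 in bay [ 0.6   1.17 81.48] ang [0.07 0.09 0.02] F bay [-0.6  1.5 -1.2] gap 65.1
```

apply_moves(
  targets="0 0 0 0 0 0.06 6; 0 0 0 0 0 0.12 6; 0 0 0 0 0 0.18 6; 0 0 0 0 0 0.24 6; 0 0 0 0 0 0.26 6",
)

```text
time: 20.8
tool_pos: [610.5, 202.8, 144.4]
tcp_rot: [155.1, -0.1, 88.9]
ft_force: [-7.7, -1.6, 10.0]
finger_gap: 65.2
```

apply_moves(
  targets="0 0 0 0 0 0.03 6; 0 0 0 0 0 0.06 6; 0 0 0 0 0 0.08 6; 0 0 0 0 0 0.08 6; 0 0 0 0 0 0.08 6",
)

```text
time: 21.3
tool_pos: [610.6, 202.8, 144.3]
tcp_rot: [155.1, -0.1, 88.9]
ft_force: [-14.7, -1.8, 14.3]
finger_gap: 65.4
```

```bash
python3 -c "
from h import *
rel('long')"
```

```text
21.3 in bay [ 0.86  1.22 79.36] ang [0.08 0.09 0.07] F bay [-7.2 -2.1 19.2] gap 65.4
```

Contact gives 19 N at h = 79.4, against 78.0 expected, with a down-slope side force. I shift 0.6 mm down-slope and recheck.

apply_moves(
  targets="0 0 0 0 -0.03 -0.08 6; 0 0 0 0 -0.06 -0.08 6; 0 0 0 0 -0.06 -0.05 6; 0 0 0 0 -0.06 -0.02 6; 0 0 0 0 -0.06 -0.02 6",
)

```text
time: 21.8
tool_pos: [610.6, 202.8, 144.3]
tcp_rot: [155.0, -0.1, 88.9]
ft_force: [-8.2, -1.3, 11.8]
finger_gap: 65.4
```

```bash
python3 -c "
from h import *
rel('long')"
```

```text
21.8 in bay [ 0.88  1.2  79.39] ang [0.01 0.1  0.07] F bay [-2.4 -1.5 14.2] gap 65.4
```

apply_moves(
  targets="0 0 0 0 0 0 6; 0 0 0 0 0 0 7.2; 0 0 0 0 0 0 8.5; 0 0 0 0 0 0 8.5; 0 0 0 0 0 0 8.5",
)

```text
time: 22.3
tool_pos: [609.6, 202.4, 141.9]
tcp_rot: [155.2, -0.0, 88.9]
ft_force: [0.7, -0.5, 0.3]
finger_gap: 85.1
```

apply_moves(
  targets="0 0 0 0 0 0 8.5; 0 0 0 0 0 -0.5 8.5; 0 0 0 0 0 -1.5 8.5; 0 0 0 0 0 -3.5 8.5; 0 0 0 0 0 -6 8.5",
)

```text
time: 22.8
tool_pos: [583.8, 202.8, 197.3]
tcp_rot: [155.2, -0.0, 88.9]
ft_force: [-0.2, -0.3, 0.4]
finger_gap: 84.9
```

apply_moves(
  targets="0 0 0 0 0 -4 8.5; 0 0 0 0 0 -8 8.5; 0 0 0 0 -5 -9 8.5; 0 0 0 0 -10 -9 8.5; 0 0 0 0 -15 -9 8.5",
)

```text
time: 23.3
tool_pos: [410.7, 206.3, 217.1]
tcp_rot: [155.0, -0.2, 88.9]
ft_force: [-1.5, 0.6, -0.2]
finger_gap: 84.7
```

apply_moves(
  targets="0 0 0 4 -4 0 8.5; 0 0 0 8 -6 0 8.5; 0 0 0 12 -6 0 8.5; 0 0 0 16 -6 0 8.5; 0 0 0 16 -6 0 8.5",
)

```text
time: 23.8
tool_pos: [359.2, 370.9, 190.3]
tcp_rot: [155.2, -0.0, 89.1]
ft_force: [-0.3, -0.7, -0.4]
finger_gap: 85.1
```

```bash
cat > chk.py <<'E'
from h import *
src=open('fit3.py').read().split("both=(")[0]
for c in CM: cv2.imwrite(f'pics/{c}0_end.png',snapshot(c)[:,:,::-1])
exec(src.replace('{c}0.png','{c}0_end.png'))
per={"top":[641.2,71.7,-1.1],"scene":[640.3,70.0,-1.1]}
for nm,y,L,bx in(("short",-130,80,{"top":(325,175,375,240),"scene":(240,185,300,250)}),("long",130,160,{"top":(222,160,270,252),"scene":(292,245,385,330)})):
  for cm in(["top"],["scene"]):
    def f(p,c):
        M,o=bayT(per[c],y); return [hull(c,frus(L,60,band=1),M,o),hull(c,frus(L,60,band=1),M@R.from_euler('z',p[2],degrees=True).as_matrix(),o+M@np.array([p[0],0,p[1]]))]
    run(nm+" s,h,rot",f,[0,33,0],cm,bx)
o=np.zeros((570,780,3),np.uint8); a=cv2.resize(ims['top'][120:280,200:460],(780,480),interpolation=2)
b=cv2.resize(ims['scene'][150:340,220:400],(540,570),interpolation=2)
cv2.imwrite('pics/end_scene.png',b); cv2.imwrite('pics/end_top.png',a)
print([(q,[(c,np.round(d["at"],1).tolist(),round(d["confidence"],2)) for c in CM for d in place_of(c,q)[:1]]) for q in("carton","coupling","cap")])
print(sense()['tool_pos'],sense()['time'])
E
python3 chk.py
```

```text
short s,h,rot ['top'] [-1.58 27.91  0.66] 49
short s,h,rot ['scene'] [-1.19 30.71  0.61] 374
long s,h,rot ['top'] [ 0.69 35.58 -0.06] 90
long s,h,rot ['scene'] [-2.02 30.83  0.33] 1278
[('carton', [('scene', [302.3, 456.4], 0.6), ('top', [301.8, 187.4], 0.58)]), ('coupling', [('scene', [202.4, 178.3], 0.73), ('top', [181.5, 449.2], 0.76)]), ('cap', [('top', [303.1, 285.9], 0.57)])]
[360.70300619 366.61605751 191.7336513 ] 24.2
```

View pics/end_scene.png

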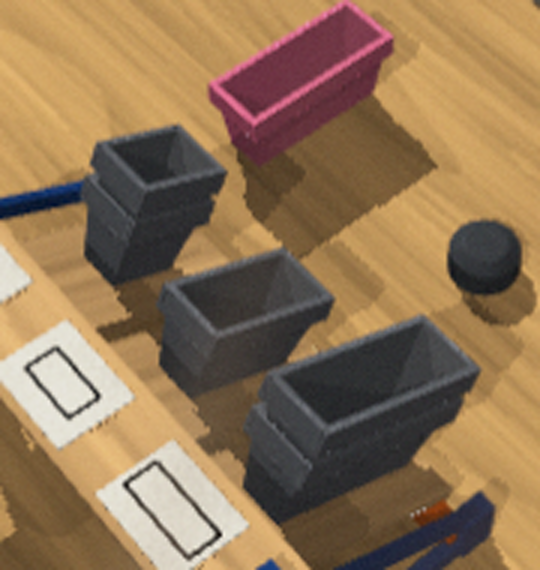

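```bash
python3 -c "
from bench import *
s=sense();print(s['time'],abs(s['qd']).max(),s['ft_force']);print(hand_in())"
```

```text
24.2 0.4713567441803208 [-0.81095041 -0.51199516  0.54210162]
the job is handed in; nothing more can be done
None
```

I moved the short tub from the long bay into the short bay and put the grey long tub into the long bay. Both were lowered slowly, pushed home with about 15–19 N, released, and the arm backed clear. I handed in at 24.2 s; no verdict was given.

**Short tub:** contact came within 0.3 mm of the height it had when nested before.

**Long tub:** contact came about 1.4 mm above the height I expected. Shifting it 0.6 mm down-slope did not lower it, so I released it there, well inside the 7 mm allowed.

**Last pictures:**
- The scene view shows both tubs standing square, each about 31 mm proud (32.8 mm is fully home), turned under 0.7°.
- The top view disagreed, giving 27.9 mm for the short tub and 35.6 mm for the long one. I put this down to height and slope position being hard to separate from above. I trusted the contact heights instead.

**Bystanders:** carton and coupling were found within a few pixels of where they first stood in both views. The cap was found in the top view only; the network missed it in the scene view, though it shows in that picture.

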